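# Set the white work light's dimmer wheel

### The job

With one fingertip, roll the knurled dimmer wheel in the top of the white work light away from the robot, one to three clicks as needed, until its yellow stripe stands uppermost, in line with the two white index lines beside the wheel. Do not turn the wheel of the blue work light.

Things in the scene. Friction and masses are not known exactly. Their poses are not given: they have to be found in the camera images.
- lamp_white: white work light, a box 92 x 100 mm, 70 mm high, fast on the bench, shining away from the robot. Origin: centre of its underside; x: the way its wheel's top is to be rolled (away from the robot); y: along the wheel's axle. In its top stands a black knurled wheel, radius 42, 26 wide, sticking out 32 mm. Two black cheeks with white index lines stand 14 mm above the box, 16 to 21 mm either side of it
- white_top (a point): highest point of the white light's wheel, mid-width, 102 mm above the bench (fixed to the lamp, same axes). The wheel is sprung: a finger pushes it straight down up to 8 mm (3 N starts it, 8 N at the end). Pressed 4 to 6 mm, it grips a fingertip drawn along x across its top and rolls with it: 14.7 mm of travel a click
- white_wheel (a joint): angle of the white light's wheel, rad: 0 with its yellow stripe uppermost at the index lines, negative with the stripe leaning towards the robot; grows as the top is rolled away from the robot. Clicks every 0.349 rad (20 degrees, one heavy grey rib), 0 being a click; let go, it springs to the nearest click. Starts one to three clicks below 0; stops at -1.9 and 1.9
- blue_mark (a point): yellow stripe on the wheel of the blue work light, which is like the white one but for its colour and its wheel's setting; the point is on the rim, 42 mm from the axle, which lies 60 mm above the bench. That wheel is to be left as it is

How it is judged:
By the outcome, as a careful person would: the job done as asked, in the order asked, and still so for the second after the job is handed in, with the robot touching nothing.
It also fails if it takes over 35 s, if anything falls off the work surface, if the arm or the gripper's body presses on something with over 40 N, if the wrist force passes 120 N, or if a joint passes its speed limit or range.

### The arm

A 7-joint arm with a two-finger parallel gripper is mounted at the origin on a cart in front of the work surface, level with it; the furniture and walls round the work are solid. World frame = base frame: x ahead of the robot, y to its left, z up, the work surface at z = 0. Lengths are in m, angles in rad, forces in N, time in s.
With the tool pointing down it reaches from about 0.425 to 0.95 m from the base axis. Payload 16.7 kg.
Tool frame: the origin (TCP) lies on the centre line of the jaws, within the pads' length; the fingertips stand 17 mm ahead of it and the grasp point (between the pads) lies 2 mm behind it; z points along the fingers, y is the direction in which the jaws open and shut (so a half turn about z gives the same grasp; the last joint's range is limited). The gripper opens to 94 mm and grips with 3 to 60 N. Pads are 16 mm wide; open, the fingers measure 119 mm over their backs; the gripper's body (75 mm by 177 mm) begins 78 mm behind the grasp point.
Start: joints at [-1.433, 0.426, 0.074, 1.606, -0.034, 1.111, -0.067], TCP at [0.192, 0.647, 0.222] pointing down, gripper open.
Joint ranges: [-2.85, 2.85], [-0.5, 2.14], [-1.23, 1.37], [0.21, 2.46], [-1.02, 4.16], [0.16, 2.05], [-2.73, 2.73]. Speed limits (rad/s): [1.89, 1.89, 2.39, 2.39, 3.01, 3.01, 3.01].

### API

Orientations are given as a unit quaternion [w, x, y, z].
In Python, from bench import ctrl gives the robot as it stands. The module is installed in compiled form; this text tells all that it offers.
- The arm moves only by the shell command python3 -m jog 'ROWS' [OPENING] [FORCE]. ROWS is JSON, a list of rows, each a list of 4 numbers: the shift along the tool's x, y, z in cm, then the turn about the tool's z in rad. In form: [[x, y, z, yaw], ...]. A call has 1 to 5 rows; each row is the pose to reach, as a shift and turn from the pose measured when the call began, along the tool's axes at that moment; what a row does not reach only later rows make up. A row lasts 1/12 s, in which the tool goes at most 41.7 mm and 7.16 degrees, less where a joint would pass 70% of its speed; a pose out of reach is approached as far as the arm can. A call with a gripper value outside its range is refused whole. OPENING is the opening, from 0 (shut) to 1 (fully open), set as the call begins (- or left out, the last holds). The fingers move at their own pace and stop on an object; FORCE is the grip in N (left out, the last holds). Time passes only in rows, so rows that repeat a pose let the fingers close. It gives the time, the measured TCP pose, the force and the opening at its end, in the units of the state.
- ctrl.sense(): the state, without advancing time (a new reading comes with each control period).
- ctrl.read_camera(name): name is "scene" or "side" or "wrist"; returns a dict with "image" (420x560x3 uint8, red, green, blue), "fx", "fy", "cx", "cy" (pixels), "view" (4x4, takes a point from world to camera coordinates). Camera axes: x right, y up, looking along -z (the intrinsics and any distortion apply to the point x, -y, -z); pixel columns grow to the right and rows downward; lengths in m; the calibration is good to about 2 mm. A picture is of the moment at which its call begins. There is no depth.
- ctrl.hand_in(): hands the job in, once; it reports no verdict.
The state is a dict: "time": time; "qpos": joint angles; "joint_vel": joint speeds; "joint_torque": joint torques, N m; "position": TCP position; "eef_rot": TCP orientation; "contact_force": force on the tool from outside, world axes, zero at the start; "moment": the same for the moment, N m; "finger_gap": finger opening in m.
Only numpy, scipy, OpenCV 4.12 (cv2) and the standard library are available. Lean on these libraries where they do the work, as an engineer would, in place of code of your own. Each camera call takes 0.05 s, during which the arm holds its last target.

## Working session

There is one attempt and no reset: what is moved stays moved. The work goes in short steps, Python scripts to look and compute and a shell command to move; the robot and the scene stay as the last step left them, time stands still between calls to the robot, and variables do not carry over. Pictures are saved under pics/ and viewed, and the job is handed in when it is done.

```bash
mkdir -p pics
python3 - <<'E'
from bench import ctrl
import cv2
s=ctrl.sense()
print(s)
for n in("scene","side","wrist"):
    c=ctrl.read_camera(n); cv2.imwrite(f"pics/{n}0.png",c["image"][:,:,::-1]); print(n,{k:v for k,v in c.items() if k!="image"})
E
```

```text
{'time': 0.0, 'qpos': array([-1.43253637,  0.42670951,  0.07384159,  1.60661888, -0.03411899,
        1.11079935, -0.06708782]), 'joint_vel': array([-0.00051783,  0.0004771 ,  0.00113836,  0.0015199 , -0.00078246,
       -0.00207507,  0.00027806]), 'joint_torque': array([ 1.18592689e-04, -9.35836029e+01,  3.66654284e+00, -4.54159713e+01,
       -4.89398232e-02,  2.03714124e-02,  9.97066195e-05]), 'position': array([0.19146558, 0.64683255, 0.22178509]), 'eef_rot': array([-5.57157128e-05,  1.43393851e-01,  9.89665497e-01, -6.35610805e-04]), 'contact_force': array([-0.25456211,  0.02650087, -0.20617509]), 'moment': array([-0.04159824, -0.04175155, -0.05432291]), 'finger_gap': 0.09377858139563736}
scene {'fx': 415.72413148756175, 'fy': 415.72413148756175, 'cx': 285.1444857936097, 'cy': 211.57784992049005, 'view': array([[ 0.78830259,  0.61518345, -0.01132932, -0.55135805],
       [-0.42441555,  0.55699751,  0.71388039,  0.05669535],
       [ 0.4454778 , -0.55794542,  0.700176  , -1.03379992],
       [ 0.        ,  0.        ,  0.        ,  1.        ]])}
side {'fx': 466.32013554667765, 'fy': 466.32013554667765, 'cx': 278.12005282153063, 'cy': 207.88681154851224, 'view': array([[ 0.99859545,  0.04944677,  0.0190302 , -0.56766789],
       [-0.04340914,  0.55763024,  0.82895365, -0.13518625],
       [ 0.03037726, -0.82861543,  0.55899346, -0.74854692],
       [ 0.        ,  0.        ,  0.        ,  1.        ]])}
wrist {'fx': 304.99248592508087, 'fy': 304.99248592508087, 'cx': 279.77314184613954, 'cy': 206.42444147647268, 'view': array([[ 2.83533295e-01,  9.58962380e-01, -1.55243450e-04,
        -6.74568478e-01],
       [-9.26565303e-01,  2.73912826e-01, -2.57776073e-01,
         2.79363979e-02],
       [-2.47155033e-01,  7.32319426e-02,  9.66204674e-01,
        -3.89872941e-01],
       [ 0.00000000e+00,  0.00000000e+00,  0.00000000e+00,
         1.00000000e+00]])}
```

View pics/scene0.png

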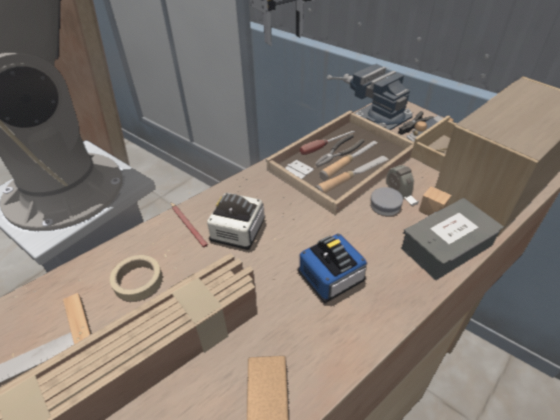

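View pics/side0.png

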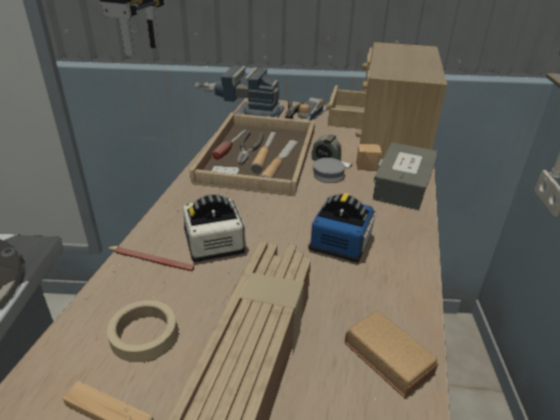

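View pics/wrist0.png

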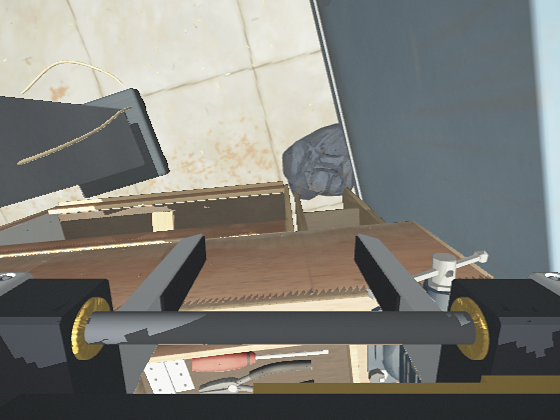

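The white lamp is near (236,220) in scene and (214,225) in side. Its yellow stripe is at about (191,211) in side. The blue lamp is at (333,265) and (343,225). I'll zoom in on both.

Run:
```python
import cv2,numpy as np
a=cv2.imread("pics/scene0.png")[180:260,195:275]; b=cv2.imread("pics/side0.png")[180:270,170:260]
a=cv2.resize(a,(400,400),interpolation=cv2.INTER_CUBIC);b=cv2.resize(b,(400,400),interpolation=cv2.INTER_CUBIC)
cv2.imwrite("pics/z0.png",np.hstack([a,b]))
```

```text
(no output)
```

View pics/z0.png

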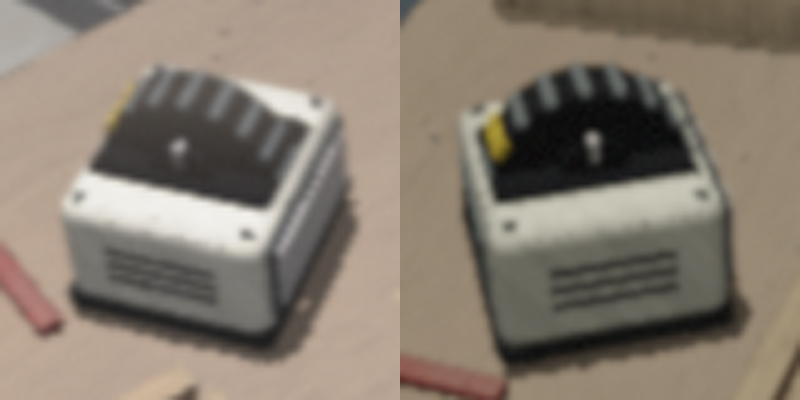

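```bash
cat > h.py <<'E'
import numpy as np,cv2,pickle
from scipy.optimize import least_squares
def proj(c,P):
    P=np.atleast_2d(P); q=(c["view"]@np.c_[P,np.ones(len(P))].T).T[:,:3]
    return np.c_[c["fx"]*q[:,0]/-q[:,2]+c["cx"], c["fy"]*-q[:,1]/-q[:,2]+c["cy"]]
def W(p,L):
    c,s=np.cos(p[2]),np.sin(p[2]); L=np.atleast_2d(L).astype(float)/1000
    return np.c_[p[0]+c*L[:,0]-s*L[:,1],p[1]+s*L[:,0]+c*L[:,1],L[:,2]]
def wheel(a,y,r=42): return [r*np.sin(a),y,60+r*np.cos(a)]
E
python3 - <<'E'
from h import *
from bench import ctrl
C={n:ctrl.read_camera(n) for n in("scene","side")}
X,Y=46,50
ob={"scene":[((-X,-Y,0),(75,303)),((X,-Y,0),(278,347)),((X,Y,0),(352,215)),((0,-21,84),(180,142)),((X,Y,70),(341,105))],
"side":[((-X,-Y,0),(103,357)),((X,-Y,0),(338,320)),((0,-21,84),(193,133)),((-X,Y,70),(60,105))]}
def px(n,z): return np.array(z)/5+[195,180] if n=="scene" else np.array(z)/(400/90)+[170,180]
def res(p): return np.concatenate([proj(C[n],W(p,[l for l,_ in o]))-np.array([px(n,z) for _,z in o]) for n,o in ob.items()]).ravel()
r=least_squares(res,[.5,.1,0],loss="soft_l1");p=r.x;print(p,np.round(res(p).reshape(-1,2),1))
for n in C:
  r2=least_squares(lambda q:(proj(C[n],W(q,[l for l,_ in ob[n]]))-np.array([px(n,z) for _,z in ob[n]])).ravel(),p);print(n,r2.x)
np.save("p.npy",p);print("top",W(p,[0,0,102]))
out=[]
for n,(u,v,w) in {"scene":(195,180,80),"side":(170,180,90)}.items():
  im=cv2.resize(C[n]["image"][v:v+w,u:u+w,::-1],(400,400),interpolation=cv2.INTER_CUBIC);k=400/w
  def ln(P,col):
    q=((proj(C[n],W(p,P))-[u,v]+.5)*k).astype(np.int32); cv2.polylines(im,[q],False,col,1)
  for z in(0,70): ln([(-X,-Y,z),(X,-Y,z),(X,Y,z),(-X,Y,z),(-X,-Y,z)],(0,0,255))
  for i,col in zip(range(-4,4),[(255,0,255)]*8): 
    a=i*.349; ln([wheel(a,-13),wheel(a,13)],(0,255,0) if i==-3 else (255,255,0) if i==0 else col)
  ln([(0,-21,84),(0,-16,84)],(0,0,255))
  out.append(im)
cv2.imwrite("pics/z1.png",np.hstack(out))
E
```

```text
[0.4411532  0.16315847 0.34817393] [[ 0.5  0.1]
 [-0.7  1.1]
 [ 0.5 -4.5]
 [ 0.4  0.1]
 [ 1.3 -5.1]
 [ 0.5  2.9]
 [-1.4  2.1]
 [ 0.4  0.9]
 [-1.1 -3.7]]
scene [0.44345747 0.15993742 0.31089758]
side [0.44114489 0.16532898 0.36524425]
top [[0.4411532  0.16315847 0.102     ]]
```

View pics/z1.png

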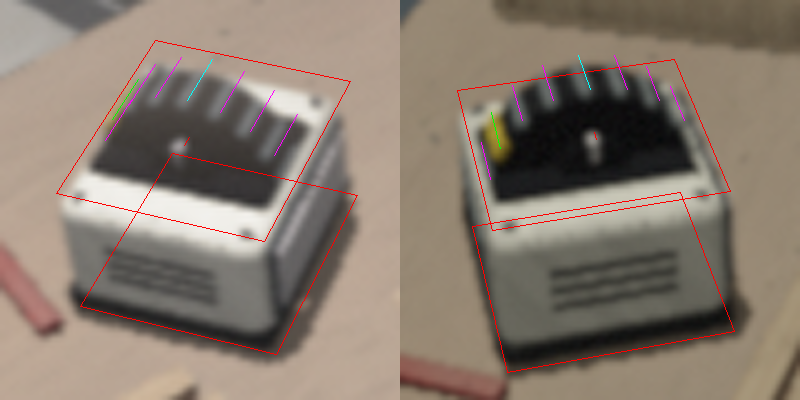

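The depth along the axle overshoots, so I'll test the swapped footprint (x 100, y 92) and free dimensions.

```bash
cat > fit.py <<'E'
from h import *
from bench import ctrl
C={n:ctrl.read_camera(n) for n in("scene","side")}
def px(n,z): return np.array(z)/5+[194.5,179.5] if n=="scene" else np.array(z)/(400/90)+[169.5,179.5]
# signs sx,sy,level
ob={"scene":[((-1,-1,0),(75,303)),((1,-1,0),(278,347)),((1,1,0),(352,215)),((1,1,70),(341,105)),((1,-1,70),(270,240)),((-1,-1,70),(62,205))],
"side":[((-1,-1,0),(103,357)),((1,-1,0),(338,320)),((-1,1,70),(60,105)),((-1,-1,70),(88,243)),((1,-1,70),(325,208))]}
kn={"scene":(180,142),"side":(193,133)}
def res(p,X,Y):
  o_=[]
  for n,o in ob.items():
    L=[(s[0]*X,s[1]*Y,s[2]) for s,_ in o]+[(0,-21,84)]
    o_.append(proj(C[n],W(p,L))-np.array([px(n,z) for _,z in o]+[px(n,kn[n])]))
  return np.concatenate(o_).ravel()
for X,Y in((46,50),(50,46)):
  r=least_squares(res,[.44,.16,.3],args=(X,Y),loss="soft_l1");print(X,Y,r.x,r.cost);print(np.round(res(r.x,X,Y).reshape(-1,2),1).tolist())
r=least_squares(lambda q:res(q[:3],q[3],q[4]),[.44,.16,.3,46,50],x_scale=[.1,.1,.1,10,10]);print(r.x,r.cost)
p=r.x;X,Y=p[3:];p=p[:3]
np.save("p.npy",p)
out=[]
for n,(u,v,w) in {"scene":(195,180,80),"side":(170,180,90)}.items():
  im=cv2.resize(C[n]["image"][v:v+w,u:u+w,::-1],(400,400),interpolation=cv2.INTER_CUBIC);k=400/w
  def ln(P,col):
    q=((proj(C[n],W(p,P))-[u,v]+.5)*k).astype(np.int32); cv2.polylines(im,[q],False,col,1)
  for z in(0,70): ln([(-X,-Y,z),(X,-Y,z),(X,Y,z),(-X,Y,z),(-X,-Y,z)],(0,0,255))
  for i in range(-4,4):
    a=i*.349; ln([wheel(a,-13),wheel(a,13)],(0,255,0) if i==-3 else (255,255,0) if i==0 else (255,0,255))
  ln([(0,-21,84),(0,-16,84)],(0,0,255))
  out.append(im)
cv2.imwrite("pics/z2.png",np.hstack(out))
E
python3 fit.py
```

```text
46 50 [0.44007522 0.16246595 0.35750746] 26.46558781186039
[[0.6, 0.8], [-0.5, 1.4], [0.3, -4.2], [1.1, -4.8], [-1.4, 0.2], [-1.5, -2.2], [0.3, 0.6], [0.6, 3.7], [-1.3, 2.6], [-1.5, -2.9], [0.5, -2.6], [0.7, -3.6], [0.3, 1.6]]
50 46 [0.44118702 0.15955399 0.35846412] 29.3671083723832
[[-0.9, 0.1], [1.4, 1.5], [0.9, -1.7], [1.7, -2.4], [0.7, 0.3], [-3.1, -2.9], [-0.2, 1.6], [-1.7, 3.8], [0.8, 1.9], [-3.2, -0.5], [-1.9, -2.5], [2.9, -4.3], [0.7, 2.5]]
[ 0.44238216  0.15890161  0.34324079 46.5283582  44.34569821] 36.33982467131489
```

View pics/z2.png

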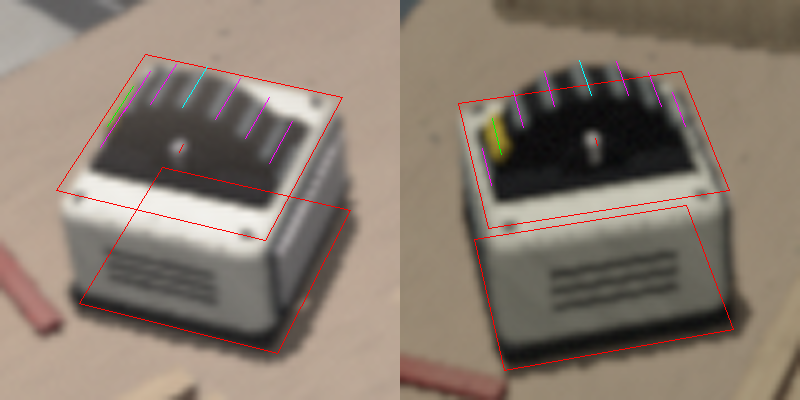

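```bash
python3 -m jog '[[-2.6,-2.7,0,0],[-5.3,-5.5,0,0],[-8,-8.3,0,0],[-10.8,-11.2,0,0],[-13.6,-14.1,0,0]]' 1; python3 -m jog '[[-2.7,-2.8,0,0],[-5.4,-5.6,0,0],[-8.1,-8.4,0,0],[-10.8,-11.2,0,0],[-13.6,-14.1,0,0]]'
cat > st.py <<'E'
from bench import ctrl; import numpy as np
from scipy.spatial.transform import Rotation as R
def state(tgt=None):
    s=ctrl.sense(); r=R.from_quat(s["eef_rot"],scalar_first=True).as_matrix()
    print("t",round(s["time"],2),"p",s["position"].round(4),"ax",r[:,0].round(3),r[:,1].round(3),"F",s["contact_force"].round(1),"q",s["qpos"].round(2),"gap",round(s["finger_gap"],3))
    if tgt is not None: print("tool delta cm",(r.T@(np.array(tgt)-s["position"])*100).round(2))
    return s,r
E
python3 -c "
from st import *; state([.435,.16,.222])"
```

```text
time: 0.77
position: [0.2825, 0.4715, 0.2223]
eef_rot: [-0.0, 0.143, 0.99, -0.0]
contact_force: [1.0, 0.8, 0.9]
finger_gap: 0.0938
time: 1.18
position: [0.3733, 0.2962, 0.2226]
eef_rot: [0.0, 0.143, 0.99, 0.0]
contact_force: [1.3, 0.9, 0.4]
finger_gap: 0.0937
t 1.18 p [0.3733 0.2962 0.2226] ax [-0.959  0.283 -0.   ] [0.283 0.959 0.001] F [1.3 0.9 0.4] q [-1.03  0.09  0.25  2.05 -0.03  1.    0.51] gap 0.094
tool delta cm [ -9.77 -11.31   0.05]
```

```bash
python3 -m jog '[[-2.3,-2.4,0,-0.12],[-4.4,-4.7,0,-0.24],[-6.3,-7,0,-0.36],[-8.1,-9.2,0,-0.48],[-9.8,-11.3,0,-0.6]]';python3 -m jog '[[0,0,0,-0.04],[0,0,0,-0.04]]'
python3 - <<'E'
from st import *; from h import *
s,r=state([.435,.16,.222])
c=ctrl.read_camera("wrist"); cv2.imwrite("pics/w1.png",c["image"][:,:,::-1])
p=np.load("p.npy"); print(proj(c,W(p,[[0,0,102],[0,-21,84],[0,21,84]])), "tip",proj(c,s["position"]+r[:,2]*.017))
print("cam in tool", (r.T@(-c["view"][:3,:3].T@c["view"][:3,3]-s["position"])).round(3))
E
```

```text
time: 1.6
position: [0.4348, 0.1609, 0.2227]
eef_rot: [0.0, -0.14, 0.99, 0.0]
contact_force: [0.2, 0.7, 0.3]
finger_gap: 0.0943
time: 1.77
position: [0.4353, 0.1594, 0.223]
eef_rot: [0.001, -0.159, 0.987, 0.001]
contact_force: [0.1, 0.4, -1.0]
finger_gap: 0.0939
t 1.77 p [0.4353 0.1594 0.223 ] ax [-0.949 -0.314 -0.001] [-0.314  0.949  0.001] F [ 0.1  0.4 -1. ] q [-0.82  0.07  0.35  2.08 -0.03  1.    1.43] gap 0.094
tool delta cm [0.01 0.07 0.1 ]
[[277.42650754 211.2258132 ]
 [256.98982438 206.85568386]
 [298.10196482 205.91911177]] tip [[280.62972302 246.63196819]]
cam in tool [ 0.074 -0.001 -0.162]
```

View pics/w1.png

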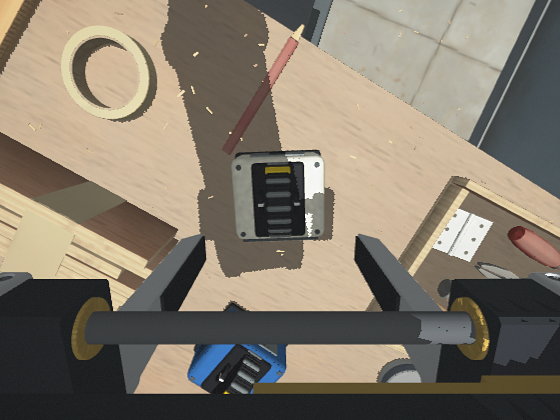

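Run:
```python
import cv2
a=cv2.imread("pics/w1.png")[145:250,222:337]
cv2.imwrite("pics/w1z.png",cv2.resize(a,None,fx=5,fy=5,interpolation=cv2.INTER_CUBIC))
```

```text
(no output)
```

View pics/w1z.png

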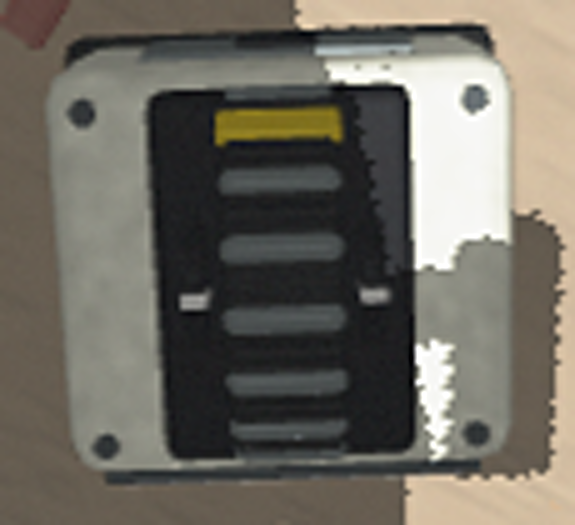

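```bash
cat > wfit.py <<'E'
from h import *
def fit(c,ind,ribs,p0):
    # ind: left(+?) pixel centres; ribs: list of pixel from stripe on
    def res(q):
        L=[(0,-18.5,84),(0,18.5,84)]+[wheel(q[3]+k*.349,0) for k in range(len(ribs))]
        return (proj(c,W(q,L))-np.array(list(ind)+list(ribs))).ravel()
    out=[]
    for a0 in(-1.05,-.7,-.35,0):
        r=least_squares(res,[*p0,a0],x_scale=[.01,.01,.1,.1]); out.append((r.cost,r.x,res(r.x).reshape(-1,2).round(1).tolist()))
    return min(out,key=lambda t:t[0])
E
python3 - <<'E'
from wfit import *; from st import *
c=ctrl.read_camera("wrist"); z=lambda x,y:(x/5+221.6,y/5+144.6)
r=fit(c,[z(196,301),z(375,295)],[z(279,126),z(280,180),z(283,247),z(284,319),z(287,382),z(288,430)],np.load("p.npy"))
print(r); np.save("p2.npy",r[1][:3]); print(np.load("p.npy")); print(np.degrees(r[1][3]))
p=r[1]
print("corner screws",((proj(c,W(p,[[-46,-50,70],[46,-50,70],[46,50,70],[-46,50,70]]))-[221.6,144.6])*5).round(0))
E
```

```text
(np.float64(4.025101787869251), array([ 0.43939414,  0.16038487,  0.34936081, -1.04611312]), [[-0.4, -0.1], [0.1, 0.0], [0.0, -1.6], [0.1, -1.2], [-0.2, -0.2], [0.1, 0.5], [0.0, 1.3], [0.2, 1.3]])
[0.44238216 0.15890161 0.34324079]
-59.937866566489824
corner screws [[ 34.  71.]
 [ 65. 490.]
 [519. 477.]
 [522.  56.]]
```

Stripe is at −60°, so three clicks are needed. The pose from the wrist view, (0.439, 0.160, yaw 0.349), agrees with the earlier fit to 3 mm. I'll use the −y finger, one click per stroke.

```bash
cat >> st.py <<'E'
def tgt(lx,z,off=.053,p=None):
    p=np.load("p2.npy"); c,s_=np.cos(p[2]),np.sin(p[2]); l=np.array([lx/1000,off])
    return [p[0]+c*l[0]-s_*l[1],p[1]+s_*l[0]+c*l[1],z+.017]
E
python3 -c "
from st import *
t=tgt(-8,.125);print(t);s,r=state(t); print('yaw',-(np.load('p2.npy')[2]+np.pi/2-np.arctan2(r[1,1],r[0,1])))"
```

```text
[np.float64(0.4137356484392181), np.float64(0.20744485557876088), 0.14200000000000002]
t 1.87 p [0.4347 0.1613 0.2229] ax [-0.95  -0.313 -0.001] [-0.313  0.95   0.001] F [ 0.7 -0.6 -1.4] q [-0.82  0.07  0.35  2.08 -0.03  1.    1.43] gap 0.094
tool delta cm [0.56 5.03 8.09]
yaw -0.03138232842668409
```

```bash
python3 -m jog '[[0.2,2,1.5,-0.03],[0.4,4,3,-0.03],[0.56,5,5,-0.03],[0.56,5,7,-0.03],[0.56,5,8,-0.03]]' >/dev/null; python3 -m jog '[[0,0,0,0]]' >/dev/null
python3 - <<'E'
from st import *; from h import *
s,r=state(tgt(-8,.125)); 
print('yaw',-(np.load('p2.npy')[2]+np.pi/2-np.arctan2(r[1,1],r[0,1])))
for n in("wrist","side"):
  c=ctrl.read_camera(n); cv2.imwrite(f"pics/{n}2.png",c["image"][:,:,::-1])
  print(n,proj(c,[s["position"]+r@np.array(v) for v in((0,-.047,.017),(0,-.0595,.017))]),proj(c,W(np.load("p2.npy"),[0,0,102])))
a=cv2.imread("pics/side2.png")[130:270,130:300];b=cv2.imread("pics/wrist2.png")[100:400,100:400]
cv2.imwrite("pics/m2.png",np.hstack([cv2.resize(a,(400,330)),cv2.resize(b,(330,330))]))
E
```

```text
t 2.37 p [0.4113 0.2083 0.1395] ax [-0.94  -0.342  0.004] [-0.342  0.94  -0.001] F [ 0.4 -0.1 -0.8] q [-0.87  0.18  0.29  2.17 -0.07  0.81  1.39] gap 0.094
tool delta cm [-0.2  -0.16 -0.25]
yaw -0.00037120968288539835
wrist [[205.9674407  246.62676862]
 [186.10836213 246.62126082]] [[202.86859771 248.91764582]]
side [[202.31387261 185.06046907]
 [203.53889993 188.73335653]] [[209.69136328 196.54400306]]
```

View pics/m2.png

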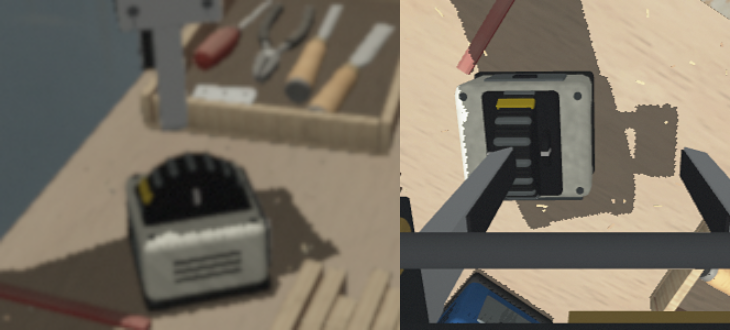

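```bash
python3 -m jog '[[-0.2,-0.16,0.5,0],[-0.2,-0.16,1.2,0],[-0.2,-0.16,1.6,0],[-0.2,-0.16,1.6,0],[-0.2,-0.16,1.6,0]]' >/dev/null; python3 -c "
from st import *
state(tgt(-8,.097))"
```

```text
t 2.88 p [0.4145 0.2076 0.125 ] ax [-0.94  -0.341  0.002] [-0.341  0.94   0.   ] F [0.2 0.3 0. ] q [-0.86  0.21  0.29  2.17 -0.09  0.77  1.41] gap 0.094
tool delta cm [0.07 0.01 1.1 ]
```

```bash
python3 -m jog '[[0.07,0,0.4,0],[0.07,0,0.8,0],[0.07,0,1.1,0],[0.07,0,1.1,0],[0.07,0,1.1,0]]' >/dev/null; python3 -c "
from st import *
state(tgt(8,.097))"
```

```text
t 3.3 p [0.414  0.2075 0.114 ] ax [-0.94  -0.342  0.002] [-0.342  0.94   0.   ] F [-0.7  0.1  6.5] q [-0.86  0.23  0.29  2.18 -0.1   0.74  1.41] gap 0.094
tool delta cm [-1.57  0.01 -0.  ]
```

```bash
python3 -m jog '[[-0.35,0,0,0],[-0.7,0,0,0],[-1.05,0,0,0],[-1.35,0,0,0],[-1.6,0,0,0]]' >/dev/null; python3 -c "
from st import *
state(tgt(8,.097))";python3 -m jog '[[0,0,0,0]]' >/dev/null
python3 - <<'E'
from st import *; from h import *
s,r=state(tgt(8,.097))
c=ctrl.read_camera("side"); cv2.imwrite("pics/s3.png",cv2.resize(c["image"][170:270,160:260,::-1],(500,500),interpolation=cv2.INTER_CUBIC))
E
```

```text
t 3.72 p [0.4292 0.213  0.114 ] ax [-0.94  -0.342  0.002] [-0.342  0.94   0.   ] F [-3.1  0.3  6.3] q [-0.84  0.25  0.29  2.15 -0.11  0.75  1.43] gap 0.094
tool delta cm [ 0.05  0.01 -0.  ]
t 3.8 p [0.4297 0.2133 0.114 ] ax [-0.94  -0.341  0.001] [-0.341  0.94   0.   ] F [0.7 0.1 5.3] q [-0.84  0.25  0.29  2.15 -0.11  0.75  1.43] gap 0.094
tool delta cm [0.1 0.  0. ]
```

View pics/s3.png

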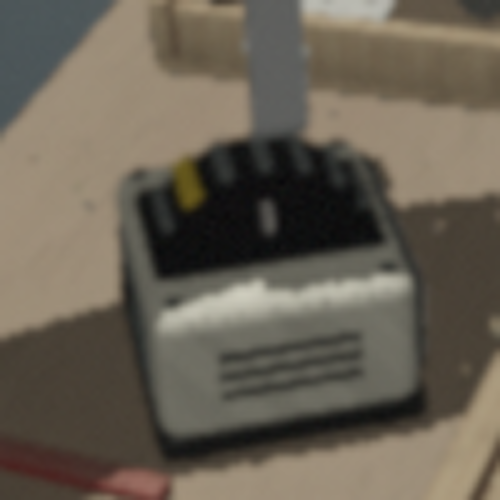

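The wheel rolled one click: the stripe moved up to (188,185) in the crop, with ribs at (222,165) and (262,155). Next I lift, go back and repeat.

```bash
python3 -m jog '[[0,0,-0.7,0],[0,0,-1.5,0],[0,0,-1.5,0],[0.9,0,-1.5,0],[1.7,0,-1.5,0]]' >/dev/null; python3 -m jog '[[0,0,0,0],[0,0,0,0]]'>/dev/null
python3 - <<'E'
from st import *; from h import *
s,r=state(tgt(-8,.097))
c=ctrl.read_camera("side"); cv2.imwrite("pics/s4.png",cv2.resize(c["image"][170:270,160:260,::-1],(500,500),interpolation=cv2.INTER_CUBIC))
E
```

```text
t 4.43 p [0.412  0.2068 0.1288] ax [-0.94  -0.342  0.002] [-0.342  0.94   0.   ] F [ 1.   0.8 -0.6] q [-0.86  0.2   0.29  2.18 -0.08  0.78  1.4 ] gap 0.094
tool delta cm [-0.18  0.    1.48]
```

View pics/s4.png

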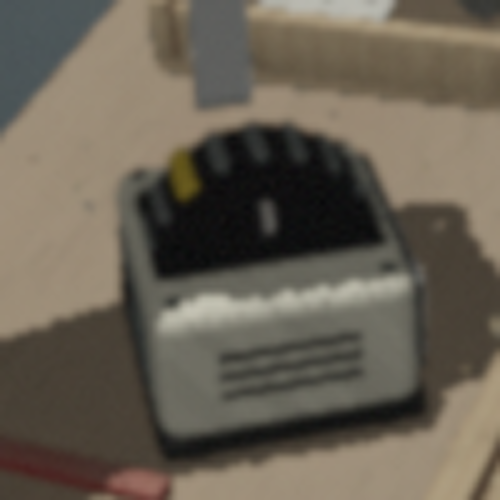

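The stripe stayed one click up, at (185,175). Now the second stroke.

```bash
python3 -m jog '[[-0.18,0,0.5,0],[-0.18,0,1.0,0],[-0.18,0,1.48,0],[-0.18,0,1.48,0],[-0.18,0,1.48,0]]' ; python3 -c "
from st import *
state(tgt(8,.097))"
```

```text
time: 4.9
position: [0.4144, 0.2078, 0.1137]
eef_rot: [-0.001, -0.173, 0.985, -0.0]
contact_force: [-1.0, 1.5, 6.5]
finger_gap: 0.0939
t 4.9 p [0.4144 0.2078 0.1137] ax [-0.94  -0.342  0.002] [-0.342  0.94   0.   ] F [-1.   1.5  6.5] q [-0.86  0.23  0.29  2.18 -0.1   0.74  1.41] gap 0.094
tool delta cm [-1.53 -0.01 -0.03]
```

```bash
python3 -m jog '[[-0.35,0,0,0],[-0.7,0,0,0],[-1.05,0,0,0],[-1.35,0,0,0],[-1.6,0,0,0]]'; python3 -m jog '[[0,0,0,0]]' >/dev/null; python3 -m jog '[[0,0,-0.7,0],[0,0,-1.5,0],[0,0,-1.5,0],[0.9,0,-1.5,0],[1.6,0,-1.5,0]]' >/dev/null; python3 -m jog '[[0,0,0,0],[0,0,0,0]]'>/dev/null
python3 - <<'E'
from st import *; from h import *
s,r=state(tgt(-8,.097))
c=ctrl.read_camera("side"); cv2.imwrite("pics/s5.png",cv2.resize(c["image"][170:270,160:260,::-1],(500,500),interpolation=cv2.INTER_CUBIC))
E
```

```text
time: 5.32
position: [0.4296, 0.2134, 0.1135]
eef_rot: [-0.001, -0.173, 0.985, -0.0]
contact_force: [-2.0, 0.1, 6.5]
finger_gap: 0.0936
t 5.98 p [0.4134 0.2074 0.1281] ax [-0.94  -0.341  0.003] [-0.342  0.94   0.   ] F [ 0.2 -0.2 -0. ] q [-0.86  0.2   0.29  2.17 -0.08  0.78  1.4 ] gap 0.094
tool delta cm [-0.03 -0.01  1.41]
```

View pics/s5.png

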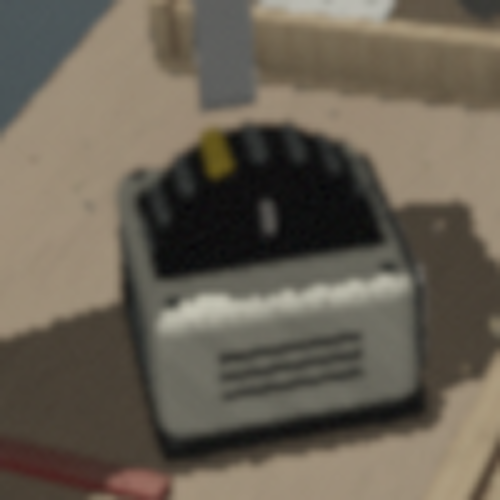

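The stripe is now at (217,155), one click short of the index line at (267,215). Third stroke next.

```bash
python3 -m jog '[[-0.05,0,0.5,0],[-0.05,0,1.0,0],[-0.05,0,1.41,0],[-0.05,0,1.41,0],[-0.05,0,1.41,0]]' ; python3 -m jog '[[-0.35,0,0,0],[-0.7,0,0,0],[-1.05,0,0,0],[-1.35,0,0,0],[-1.55,0,0,0]]'; python3 -m jog '[[0,0,0,0]]' >/dev/null; python3 -m jog '[[0,0,-0.7,0],[0,0,-2,0],[0,0,-4,0],[0,0,-6,0],[0,0,-8,0]]' >/dev/null; python3 -m jog '[[0,-2.6,0,0],[0,-5.2,0,0],[0,-5.2,0,0],[0,-5.2,0,0]]'>/dev/null
python3 - <<'E'
from st import *; from h import *
s,r=state()
c=ctrl.read_camera("side"); a=cv2.resize(c["image"][170:270,160:260,::-1],(400,400),interpolation=cv2.INTER_CUBIC)
c=ctrl.read_camera("wrist"); cv2.imwrite("pics/w6.png",c["image"][:,:,::-1]); b=cv2.resize(c["image"][140:260,220:340,::-1],(400,400),interpolation=cv2.INTER_CUBIC)
cv2.imwrite("pics/m6.png",np.hstack([a,b]))
E
```

```text
time: 6.45
position: [0.4146, 0.208, 0.1137]
eef_rot: [-0.001, -0.173, 0.985, -0.0]
contact_force: [-1.1, 1.2, 5.6]
finger_gap: 0.094
time: 6.87
position: [0.4295, 0.2136, 0.1135]
eef_rot: [-0.001, -0.173, 0.985, -0.0]
contact_force: [-2.7, 0.6, 6.7]
finger_gap: 0.094
t 7.7 p [0.4478 0.1635 0.1942] ax [-0.941 -0.339  0.004] [-0.339  0.941 -0.001] F [ 0.8  0.4 -0.4] q [-0.8   0.13  0.35  2.08 -0.05  0.94  1.49] gap 0.094
```

View pics/m6.png

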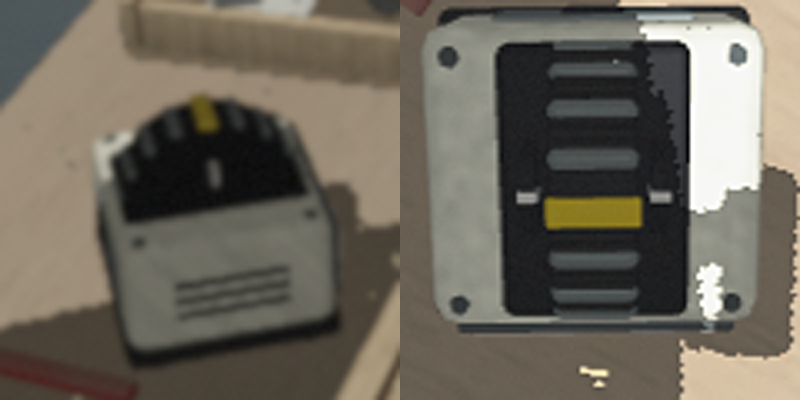

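The stripe at (593,213) is close to the index lines at row 197. I'll check numerically whether parallax explains the offset.

Run:
```python
from wfit import *; from st import *
c=ctrl.read_camera("wrist"); p=np.load("p2.npy"); z=lambda q:((q-[220,140]+.5)/.3).round(0)
print(z(proj(c,W(p,[(0,-18.5,84),(0,18.5,84)]+[wheel(k*.349,0) for k in(-1,0,1)]))))
f=lambda x,y:((x-400)*.3+219.6,y*.3+139.6)
r=fit(c,[f(528,198),f(660,197)],[f(593,213)],p);print(r[1],np.degrees(r[1][3]),r[0])
b=cv2.resize(ctrl.read_camera("side")["image"][180:270,295:385,::-1],(400,400)); a=cv2.resize(cv2.imread("pics/side0.png")[180:270,295:385],(400,400)); cv2.imwrite("pics/blue.png",np.hstack([a,b]))
print(np.abs(a.astype(int)-b).mean()); state()
```

```text
[[130. 198.]
 [264. 198.]
 [197. 157.]
 [197. 214.]
 [197. 264.]]
[ 0.43975838  0.15963543  0.35666468 -0.00385216] -0.22071240463307185 0.15012228961865995
5.382564583333333
t 7.9 p [0.4472 0.1653 0.1939] ax [-0.94  -0.342  0.004] [-0.342  0.94  -0.001] F [ 0.5  0.5 -0.1] q [-0.8   0.13  0.34  2.08 -0.06  0.94  1.49] gap 0.094
```

View pics/blue.png

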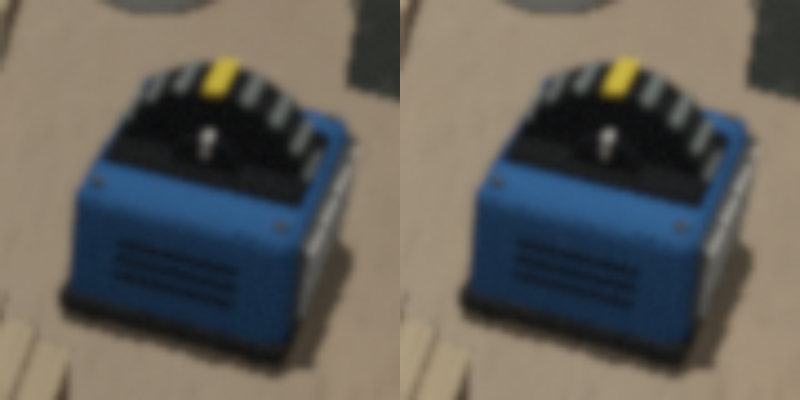

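The white wheel measures −0.2°, the blue wheel hasn't moved, and the arm is clear. Handing in.

```bash
python3 -c "
from bench import ctrl; print(ctrl.hand_in())"
```

```text
the job is handed in; nothing more can be done
None
```

The white light's wheel now stands with its yellow stripe uppermost, in line with the index lines, and the job is handed in. It started three clicks low (−60°). I rolled it away from the robot in three one-click strokes with one fingertip, pressing about 5 mm with 6–7 N.

**Last checks:**
- **White wheel:** the wrist-camera fit puts the stripe at −0.2°, and it sits where a wheel at 0 should appear.
- **Blue wheel:** it looks the same as in the first picture.
- **Robot:** the fingers are well above the lamp, with no contact force beyond sensor noise. The clock read 7.9 s at the last check.

**Disagreement:** the first fit from the scene and side cameras missed some of the box's corners by up to about 5 pixels. I think this is because the box's edges are rounded. Its position still agreed with the wrist-camera fit, which I used, to about 3 mm.

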